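# Dispense a charging case, tip it up and rack it

### The job

Draw the slide gate of the case dispenser out to its end stop, and leave it out, so that the white charging case slides down into the tray. Lay the case on the sloped rest of the tipping stand with its lower end at the fence, let go, push it upright against the fence and draw the fingers back from it. Then take it again from above across its thickness and stand it in the free bay on the front step of the walnut rack, without disturbing the other cases or the things on the counter.

Things in the scene. Friction and masses are not known exactly. Their poses are not given: they have to be found in the camera images.
- dispenser: fixed dispenser: aluminium chute sloping 45 degrees on a 270 x 110 mm walnut base plate (origin: its centre, on the counter), up to 0.32 m high. x points horizontally up the chute, y across it towards the gate's tab side (roughly at the robot), z up. The upper half, boxed in with smoked acrylic, is the hopper; the lower half is the open tray
- gate_tab (a point): grip point of the slide gate, moving with it: 16 mm above the middle of an upright black tab 12 mm thick (x), 30 mm wide (y), 60 mm tall, whose top is 14 mm above this point. A steel stem joins it to the blade across the chute. It stands clear of the chute on the robot's side. Axes of the dispenser: +y is the way it draws out. Take it from above across its 12 mm
- gate (a joint): draw of the slide gate in m: 0 shut, 0.075 fully out at its end stop. It slides stiffly (2 N friction plus some damping) and stays where it is left. It lets the case go at about 0.068
- tray (a point): where the case's centre comes to rest in the open lower end of the chute, against the end lip, 66 mm above the counter. Axes of the dispenser. There are no side walls here and the chute floor is 56 mm wide, narrower than the case, so the case can be taken from above across its 62 mm width (along y), keeping its 45 degree slope
- case_center (a point): centre of the loose charging case, a glossy white box 30 x 62 x 100 mm (its x, y, z), about 0.12 kg, slippery (friction about 0.25). z is its long axis, towards the end that is up at the last. It starts in the hopper behind the gate, sloping like the chute with z pointing up it, and slides 0.195 m down to the tray when the gate is out
- stand: fixed tipping stand: aluminium base plate 125 x 94 mm, 8 mm thick (origin: centre, on the counter). x points from its fence to its rest, y across, z up. The upright fence across the -x end is 8 mm thick, 94 mm wide, its top 72 mm high and its face at x = -45 mm. The black rubber rest, 80 mm wide, slopes 45 degrees, rising to +x; its top edge is 45 mm high at x = 13 mm
- rest (a point): where the case's centre lies when it leans on the stand's rest, 54 mm above the counter. Axes of the stand. The case then slopes 45 degrees as in the tray, its z up the slope (+x), its lower end on the base plate and touching the fence, its upper end overhanging the rest. Let go a few mm off, it slides home by itself
- overhang (a point): middle of the lower edge of the leaning case's upper end, 79 mm above the counter, beyond the rest. Axes of the stand. Push here towards the fence (-x) with shut fingers, tips some 62 mm above the counter, rising to 74 mm on the way so that the gripper clears the case: the case pivots on its lower edge until it stands flat against the fence. It takes only a few newtons
- fence_spot (a point): centre of the case when it stands upright on the stand's base plate, broad side flat against the fence: 58 mm above the counter, 15 mm from the fence face. Axes of the stand. The top of the case is then 108 mm high, 36 mm above the fence, and can be taken from above across its 30 mm thickness (along x)
- rack: fixed walnut rack, 160 mm deep (x, front to back, away from the robot) and 252 mm wide (y); origin: on the counter near its centre. Two steps of three bays, floors 15 mm (front) and 40 mm (rear) high, rows 84 mm apart, bays 80 mm apart, each 42 mm (x) by 74 mm (y) or more inside 10 mm high lips
- bay_floor (a point): floor centre of the rack's free bay, 15 mm above the counter, with a small brass contact plate: any of the three bays on the lower front step. Axes of the rack. A case stands in it on its end, its 30 mm thickness along x and its 62 mm width along y, either broad side to the front; its centre is then 50 mm above this point
- rack_case1_center (a point): centre of a charging case like the one in the hopper, standing in another bay of the rack's front step; to be left alone
- rack_case2_center (a point): centre of a charging case like the one in the hopper, standing in another bay of the rack's front step; to be left alone
- rack_case3_center (a point): centre of a charging case like the one in the hopper, standing in a bay of the rack's rear step; to be left alone
- rack_case4_center (a point): centre of a charging case like the one in the hopper, standing in a bay of the rack's rear step; to be left alone
- rack_case5_center (a point): centre of a charging case like the one in the hopper, standing in a bay of the rack's rear step; to be left alone
- specula_cup: open blue plastic cup for otoscope specula, 68 mm across, 75 mm high; origin at its underside; bystander to be left alone
- remote: matte black remote control pebble, 60 mm across, 19 mm high; origin at its underside; bystander to be left alone
- hearing_aid: silver in-ear hearing aid standing on the counter, 30 mm across, 29 mm high; origin at its underside; bystander to be left alone
- drying_jar: grey drying jar, 68 mm across, 85 mm high; origin at its underside; bystander to be left alone
- clean_brush: cleaning brush about 150 mm long lying on the counter; origin at its underside; bystander to be left alone
- otoscope: otoscope about 165 mm long lying on the counter; origin at its underside; bystander to be left alone
There are look-alikes about, which are no part of the job. Leave any blue or purple look-alike of the stand alone.

How it is judged:
By the outcome, as a careful person would: the job done as asked, in the order asked, and still so for the second after the job is handed in, with the robot touching nothing.
It also fails if it takes over 72 s, if anything falls off the work surface, if the arm or the gripper's body presses on something with over 40 N, if the wrist force passes 120 N, or if a joint passes its speed limit or range.

### The arm

A 6-joint arm with a two-finger parallel gripper is mounted at the origin on the work surface. World frame = base frame: x ahead of the robot, y to its left, z up, the work surface at z = 0. Lengths are in mm, angles in rad, forces in N, time in s.
With the tool pointing down it reaches from about 300 to 775 mm from the base axis. Payload 14.6 kg.
Tool frame: the origin (TCP) lies on the centre line of the jaws, within the pads' length; the fingertips stand 19 mm ahead of it and the grasp point (between the pads) is the TCP (bot.tip_reach is the distance from the TCP to the fingertips, in mm); y points along the fingers, x is the direction in which the jaws open and shut, and the axes are right-handed (so a half turn about y gives the same grasp; the last joint's range is limited). The gripper opens to 85 mm and grips with 20 to 120 N. Pads are 22 mm wide; open, the fingers measure 114 mm over their backs; the gripper's body (76 mm by 85 mm) begins 54 mm behind the grasp point. The pads swing forward as they close: fully open they stand 13 mm farther back than shut.
Start: joints at [1.209, 0.3, 1.521, -0, 1.321, -0.067], TCP at [159.799, 526.264, 250.281] pointing down, gripper open.
Joint ranges: [-3.03, 3.03], [-0.79, 2.21], [0.23, 2.52], [-1.04, 4.18], [0, 3.07], [-2.55, 2.55]. Speed limits (rad/s): [2.22, 2.22, 2.57, 3.14, 3.14, 3.14].

### API

Orientations are given as a unit quaternion [w, x, y, z].
In Python, from rig import bot gives the robot as it stands. Calls block until the motion is done:
- bot.move_to(position, orientation): joint-space move of the TCP to a pose.
- bot.servo_line(position, attitude=None, speed=150, until_force=None): straight line of the TCP; attitude=None keeps the orientation; speed is the mean speed in mm/s. With until_force (N) it stops when the force on the tool has changed by that much, and returns True; else False.
- bot.move_joints(angles): joint-space move.
- bot.move_gripper(opening, grip_force=None): finger opening in mm; grip_force is the grip in N (None keeps the last); returns when the fingers have stopped.
- bot.dwell(seconds).
- bot.ik(position, orientation): joint angles nearest the present ones, or None.
- bot.read_state(): the state.
- bot.read_camera(name): name is "scene" or "top" or "wrist"; returns a dict with "image" (400x640x3 uint8, blue, green, red), "depth" (400x640 float32, mm along the optical axis (not along the pixel's ray), 0 where there is no reading), "fovy" (degrees; the focal length in pixels is half the picture's height over the tangent of half this angle, whatever the lens; pixels are square), "cx", "cy" (the principal point, pixels), "eye" and "attitude" of the camera in the world; the wrist camera has in their place "mount" (4x4, takes a point from camera to tool coordinates, whose origin is the TCP and whose axes are the tool frame's). Camera axes: x right, y down, z forward; pixel columns grow to the right and rows downward; lengths in mm; the calibration is good to about 2 mm. The wrist camera is an equidistant fisheye: a pixel r from the principal point sees the ray r / f radians off the axis. A picture is of the moment at which its call begins: read the wrist's pose just before it.
A pose or a line that the arm cannot do raises bot.MotionError and nothing moves.
- bot.finish_job(): hands the job in, once; it reports no verdict.
The state is a dict: "clock": time; "joint_positions": joint angles; "qvel": joint speeds; "effort": joint torques, N m; "ee_pos": TCP position; "tool_rot": TCP orientation; "ft_force": force on the tool from outside, world axes, zero at the start; "moment": the same for the moment, N m; "grip_width": finger opening in mm.
Only numpy, scipy, OpenCV 4.12 (cv2) and the standard library are available. Lean on these libraries where they do the work, as an engineer would, in place of code of your own. Each camera call takes 0.05 s, during which the arm holds its last target.

## Working session

There is one attempt and no reset: what is moved stays moved. The work goes in short steps, each a Python script; the robot and the scene stay as the last script left them, time stands still between calls to the robot, and variables do not carry over. Pictures are saved under pics/ and viewed, and the job is handed in when it is done.

```bash
ls; mkdir -p pics; python3 - <<'E'
from rig import bot
import cv2,numpy as np
for n in("scene","top","wrist"):
    s=bot.read_state()
    c=bot.read_camera(n); cv2.imwrite(f"pics/{n}0.png",c["image"])
    np.savez(f"{n}0.npz",**{k:v for k,v in c.items()},ee=s["ee_pos"],rot=s["tool_rot"])
    print(n,{k:v for k,v in c.items() if k not in("image","depth")})
print(bot.read_state(), bot.tip_reach)
E
```

```text
pics
scene {'fovy': 52.223734807128466, 'cx': 321.2829319209307, 'cy': 191.8711171704005, 'eye': array([1014.18653465,  651.73591966,  851.45649844]), 'attitude': array([-0.12765164,  0.28682525,  0.85603755, -0.41065319])}
top {'fovy': 52.001580907415565, 'cx': 317.86859213599104, 'cy': 193.54020151551111, 'eye': array([ 440.29454153,  -36.201176  , 1217.80911824]), 'attitude': array([ 0.00891598, -0.70399492,  0.70983711, -0.0210459 ])}
wrist {'fovy': 65.70646984690485, 'cx': 321.24724661193875, 'cy': 197.26433607368975, 'mount': array([[ 9.99999890e-01,  3.19338261e-04,  3.44182302e-04,
         5.56468835e-01],
       [-2.32909920e-04, -2.99105307e-01,  9.54220080e-01,
        -1.23630213e+02],
       [ 4.07665734e-04, -9.54220055e-01, -2.99105200e-01,
         7.59183273e+01],
       [ 0.00000000e+00,  0.00000000e+00,  0.00000000e+00,
         1.00000000e+00]])}
{'clock': 0.15, 'joint_positions': array([ 1.20940405e+00,  3.00350816e-01,  1.52141182e+00, -8.59432036e-06,
        1.32070530e+00, -6.66136296e-02]), 'qvel': array([-5.32435335e-04, -1.32279345e-03, -2.28244928e-03,  5.51355171e-05,
       -1.35948549e-03,  1.35174979e-03]), 'effort': array([ 1.26112915e-03, -5.43672609e+01, -3.61876452e+01, -8.25875645e-05,
        3.35613062e-03, -1.34443940e-05]), 'ee_pos': array([159.74819106, 526.1300685 , 249.85890137]), 'tool_rot': array([-0.56783672,  0.56817638,  0.42089265, -0.42141006]), 'ft_force': array([ 0.20452635, -0.28254571, -0.03170145]), 'moment': array([-0.00427917, -0.01062356,  0.00167796]), 'grip_width': 85.44450849913027} 19.0
```

View pics/scene0.png

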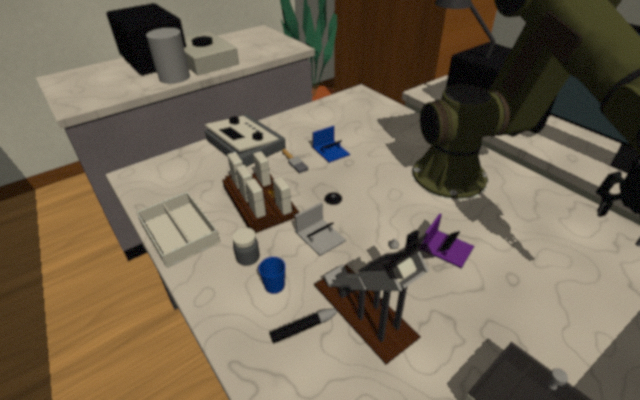

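View pics/top0.png

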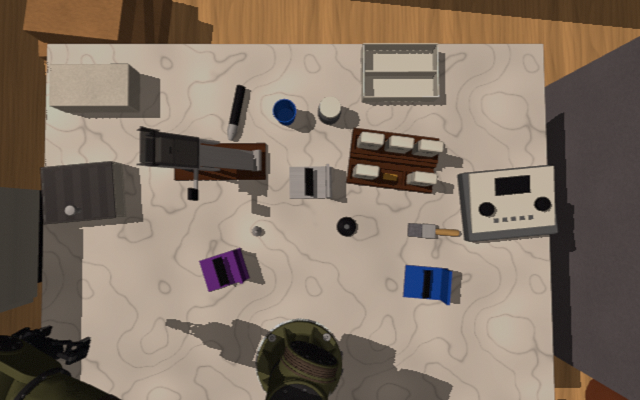

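View pics/wrist0.png

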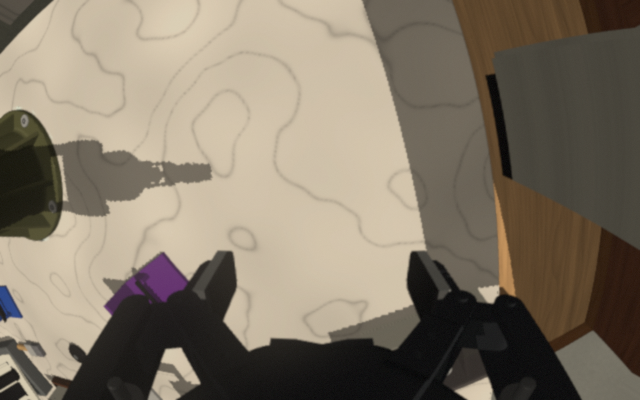

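Stand candidates: the aluminium one at top (310,182), purple (224,270) and blue (427,283) — I choose the aluminium one. For the gate tab, the only black tab is at (193,194). For the free bay, the brass plate is at (390,177), between the two front cases. Checking these in close crops.

```bash
cat > h.py <<'E'
import numpy as np,cv2
from scipy.spatial.transform import Rotation as R
def q2R(q): return R.from_quat([q[1],q[2],q[3],q[0]])
def Rq(r): 
    q=r.as_quat(); return np.array([q[3],q[0],q[1],q[2]])
def px(c,u,v,z=None,k=1,h=None):
    """world point of pixel by depth (h None) or ray intersection w/ plane z=h"""
    f=200/np.tan(np.radians(float(c["fovy"]))/2)
    d=np.array([(u-c["cx"])/f,(v-c["cy"])/f,1.])
    r=q2R(c["attitude"]); e=c["eye"]
    w=r.apply(d)
    if h is not None: return e+w*(h-e[2])/w[2]
    D=c["depth"][int(v)-k:int(v)+k+1,int(u)-k:int(u)+k+1]
    return e+w*np.median(D[D>0])
def cloud(c):
    f=200/np.tan(np.radians(float(c["fovy"]))/2)
    v,u=np.mgrid[0:400,0:640]
    D=c["depth"]
    P=np.stack([(u-c["cx"])/f*D,(v-c["cy"])/f*D,D],-1)
    W=q2R(c["attitude"]).apply(P.reshape(-1,3)).reshape(400,640,3)+c["eye"]
    W[D<=0]=np.nan
    return W
def proj(c,p):
    f=200/np.tan(np.radians(float(c["fovy"]))/2)
    q=q2R(c["attitude"]).inv().apply(np.array(p)-c["eye"])
    return q[0]/q[2]*f+c["cx"],q[1]/q[2]*f+c["cy"]
E
python3 - <<'E'
import cv2,numpy as np
from h import *
i=cv2.imread("pics/top0.png")
cv2.imwrite("pics/c1.png",cv2.resize(i[115:220,130:280],None,fx=5.3,fy=5.3,interpolation=cv2.INTER_CUBIC))
cv2.imwrite("pics/c2.png",cv2.resize(i[115:220,285:450],None,fx=4.8,fy=4.8,interpolation=cv2.INTER_CUBIC))
c=np.load("top0.npz")
W=cloud(c)
for n,p in dict(tab=(193,194),counter=(300,250),stand=(322,190),brass=(390,177),bay=(383,177)).items(): print(n,px(c,*p).round(1))
E
```

```text
tab [484.5 253.9 203.5]
counter [ 3.254e+02 -3.100e+00  3.000e-01]
stand [501.9 -69.5   8.6]
brass [ 538.2 -270.    16.6]
bay [ 538.5 -249.6   15.3]
```

View pics/c1.png

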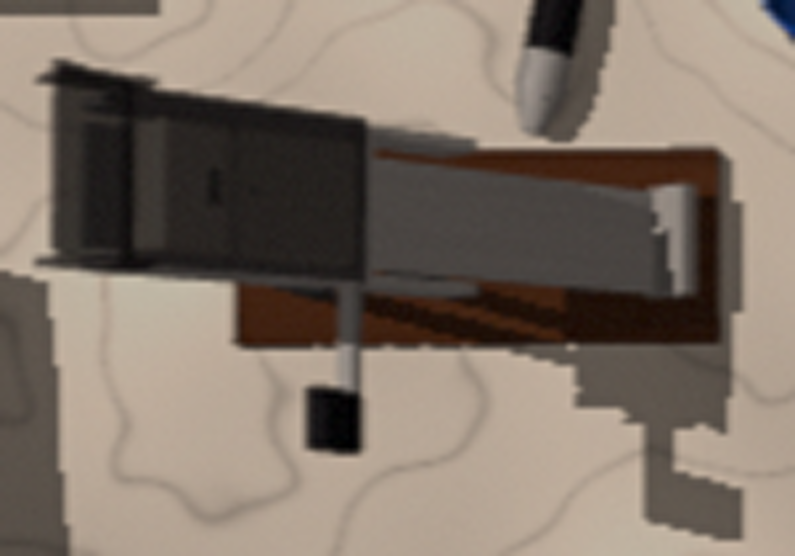

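View pics/c2.png

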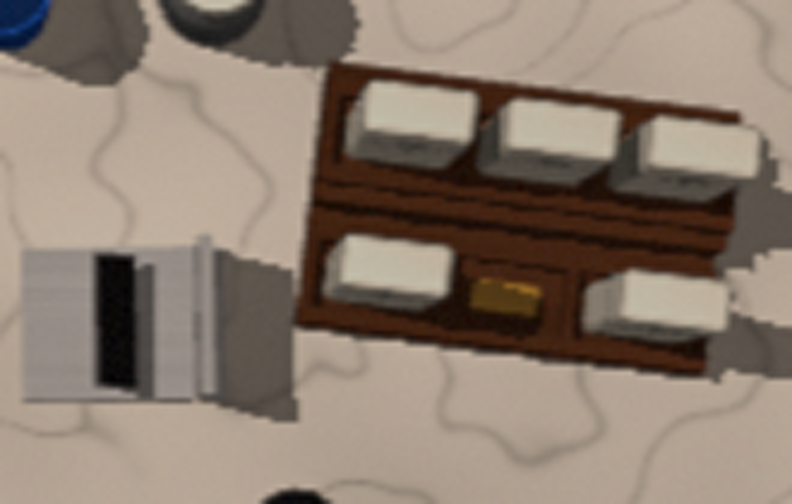

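The aluminium stand has its fence at crop x≈205 (towards -y), with the black rest at x≈115. The brass plate of the free middle bay is at crop (505,297). Now I'll fit the poses.

```bash
cat >> h.py <<'E'
def rect(W,lo,hi,zl,zh,show=True):
    m=(W[...,0]>lo[0])&(W[...,0]<hi[0])&(W[...,1]>lo[1])&(W[...,1]<hi[1])&(W[...,2]>zl)&(W[...,2]<zh)
    P=W[m]
    r=cv2.minAreaRect(P[:,:2].astype(np.float32)); 
    return len(P),np.round(r[0],1),np.round(r[1],1),round(r[2],1),np.round(np.median(P[:,2]),1),np.round(P[:,:2].mean(0),1)
E
python3 - <<'E'
from h import *
c=np.load("top0.npz");W=cloud(c)
print("tab",rect(W,(440,230),(520,280),190,215))
# base plate of dispenser; corners: crop/5.3+off
for n,(a,b) in dict(bBL=(240,346),bBR=(718,344),bTR=(718,150)).items():
    u,v=a/5.3+130,b/5.3+115; print(n,(u,v),px(c,u-.5,v-.5,h=10).round(1))
for u,v in((185,178),(240,175),(262,178)): print("bz",px(c,u,v).round(1))
print("lip",[px(c,a/5.3+130,b/5.3+115).round(1) for a,b in((680,200),(680,280),(640,240),(400,220))])
# stand base
for n,(a,b) in dict(TL=(22,248),BL=(22,401),fenceT=(203,238),fenceB=(210,395),restTL=(97,255),restBL=(97,385),restTR=(135,255)).items():
    u,v=a/4.8+285,b/4.8+115; print(n,(u.__round__(1),v.__round__(1)),px(c,u,v,k=0).round(1))
print("fence",rect(W,(470,-130),(570,-60),60,80))
print("rest",rect(W,(470,-90),(570,-20),20,50))
print("stand plate",rect(W,(470,-130),(580,20),5,15))
for n,(lo,hi) in dict(f1=((520,-232),(590,-150)),f3=((520,-370),(590,-280))).items(): print(n,rect(W,lo,hi,107,125))
print("rear",rect(W,(560,-400),(680,-150),130,150))
print("counterz",np.nanmedian(W[240:260,280:330,2]))
E
```

```text
tab (36, array([484.8, 254.5]), array([11.3, 27.3]), 67.1, np.float64(203.3), array([485.5, 253.7]))
bBL (175.28301886792454, 180.2830188679245) [535.2 362.6  10. ]
bBR (265.47169811320754, 179.9056603773585) [534.3  98.4  10. ]
bTR (265.47169811320754, 143.30188679245282) [642.9  98.   10. ]
bz [540.3 333.    9.2]
bz [548.1 172.1   7.6]
bz [538.7 107.4   7.7]
lip [array([610. , 114.7,  33.9]), array([566. , 114.6,  35.7]), array([589.2, 137.7,  26. ]), array([587.2, 242.7, 128.6])]
TL (289.6, 166.7) [ 5.727e+02  2.620e+01 -4.000e-01]
BL (289.6, 198.5) [477.4  26.3   9.8]
fenceT (327.3, 164.6) [570.1 -83.3  70.6]
fenceB (328.8, 197.3) [478.9 -87.5  47.9]
restTL (305.2, 168.1) [562.6 -20.9  50.7]
restBL (305.2, 195.2) [485.4 -20.3  45.4]
restTR (313.1, 168.1) [567.1 -43.8   6.2]
fence (98, array([525.4, -82.1]), array([87.6,  8.3]), 1.5, np.float64(71.8), array([524.4, -82.1]))
rest (211, array([522. , -51.4]), array([88.8, 62.3]), 3.7, np.float64(34.7), array([526.1, -32.3]))
stand plate (806, array([526.1, -52. ]), array([142.1, 100.9]), 89.7, np.float64(8.3), array([524.7, -36.3]))
f1 (248, array([ 550.4, -188.9]), array([61.9, 30.1]), 81.9, np.float64(114.2), array([ 550. , -188.4]))
f3 (180, array([ 533.7, -342.5]), array([54.7, 25.4]), 88.8, np.float64(114.5), array([ 532.2, -341.1]))
rear (791, array([ 622.9, -279. ]), array([221.5,  31.2]), 82.6, np.float64(138.8), array([ 622.2, -278.3]))
counterz 0.024754196839467113
```

```bash
cat >> h.py <<'E'
def att(x,y): # tool x axis, tool y axis(world)
    x=np.array(x,float);x/=np.linalg.norm(x);y=np.array(y,float);y-=x*(x@y);y/=np.linalg.norm(y)
    return Rq(R.from_matrix(np.stack([x,y,np.cross(x,y)],1)))
def wpts(bot_state,c,pts,h):
    """wrist fisheye pixel -> world at plane z=h"""
    f=200/np.tan(np.radians(float(c["fovy"]))/2)
    r=q2R(bot_state["tool_rot"]);M=np.array(c["mount"]);out=[]
    for (u,v) in pts:
        du,dv=u-c["cx"],v-c["cy"];rr=np.hypot(du,dv);t=rr/f
        d=np.array([du/rr*np.sin(t),dv/rr*np.sin(t),np.cos(t)])
        d=r.apply(M[:3,:3]@d);e=bot_state["ee_pos"]+r.apply(M[:3,3])
        out.append(e+d*(h-e[2])/d[2])
    return np.array(out)
def wcloud(s,c):
    f=200/np.tan(np.radians(float(c["fovy"]))/2)
    v,u=np.mgrid[0:400,0:640];du=u-c["cx"];dv=v-c["cy"];rr=np.hypot(du,dv)+1e-9;t=rr/f
    D=c["depth"];k=np.tan(np.clip(t,0,1.5))*D
    P=np.stack([du/rr*k,dv/rr*k,D],-1).reshape(-1,3)
    M=np.array(c["mount"]);P=P@M[:3,:3].T+M[:3,3]
    W=(q2R(s["tool_rot"]).apply(P)+s["ee_pos"]).reshape(400,640,3);W[D<=0]=np.nan
    return W
E
python3 - <<'E'
from rig import bot
from h import *
s=bot.read_state();print(q2R(s["tool_rot"]).as_matrix().round(2))
for x in((0,1,0),(0,-1,0)):
    print(x,bot.ik([485,254,280],att(x,(0,0,-1))),bot.ik([410,254,280],att(x,(0,0,-1))))
E
```

```text
[[ 0.29 -0.   -0.96]
 [ 0.96 -0.    0.29]
 [-0.   -1.    0.  ]]
(0, 1, 0) [ 4.15535338e-01  2.72860672e-01  1.48614778e+00 -4.44089210e-16
  1.38258420e+00 -1.15526099e+00] [ 4.78684333e-01  1.24603585e-01  1.66324693e+00 -4.44089210e-16
  1.35374214e+00 -1.09211199e+00]
(0, -1, 0) [ 4.15535338e-01  2.72860672e-01  1.48614778e+00 -4.44089210e-16
  1.38258420e+00  1.98633166e+00] [ 4.78684333e-01  1.24603585e-01  1.66324693e+00 -4.44089210e-16
  1.35374214e+00  2.04948066e+00]
```

```bash
python3 - <<'E'
from rig import bot
from h import *
bot.move_to([485,254,300],att((0,1,0),(0,0,-1)))
s=bot.read_state();c=bot.read_camera("wrist");W=wcloud(s,c)
cv2.imwrite("pics/w1.png",c["image"]);np.savez("w1.npz",W=W,**c)
print(s["clock"],s["ee_pos"])
print("tab",rect(W,(460,230),(520,280),190,215))
E
```

```text
1.725 [484.6092744  254.65250156 299.8759511 ]
tab (148, array([474.2, 257.8]), array([ 3.7, 11.9]), 1.8, np.float64(203.6), array([473.4, 257.8]))
```

View pics/w1.png

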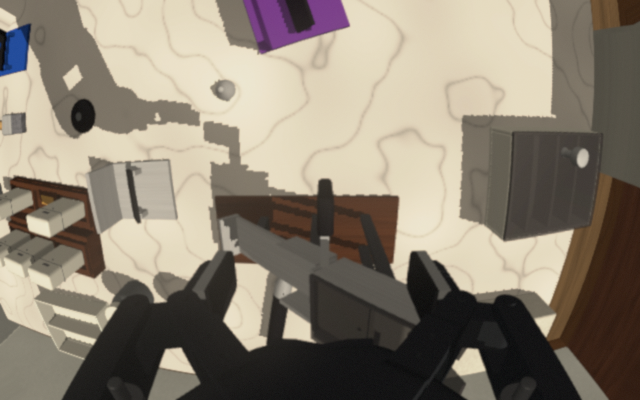

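The tab stands at (325,190) in the wrist view, above the base plate. I'll check its extents.

```bash
python3 - <<'E'
from h import *
c=np.load("w1.npz");W=c["W"]
m=(W[...,0]>440)&(W[...,0]<520)&(W[...,1]>235)&(W[...,1]<280)&(W[...,2]>140)&(W[...,2]<215)
P=W[m];v,u=np.where(m)
print(len(P),P.min(0),P.max(0),u.min(),u.max(),v.min(),v.max())
for lo,hi in((140,160),(160,180),(180,200),(200,215)):
    q=P[(P[:,2]>lo)&(P[:,2]<hi)]; print(lo,len(q),np.percentile(q,[2,50,98],axis=0).round(1).tolist() if len(q) else '')
i=c["image"];cv2.imwrite("pics/w1c.png",cv2.resize(i[150:270,200:420],None,fx=3.5,fy=3.5,interpolation=cv2.INTER_CUBIC))
t=np.load("top0.npz");T=cloud(t)
m=(T[...,0]>440)&(T[...,0]<530)&(T[...,1]>235)&(T[...,1]<280)&(T[...,2]>130);print(np.percentile(T[m],[2,50,98],axis=0).round(1))
E
```

```text
273 [472.24619165 251.91897994 162.73914317] [476.27128166 264.07479492 214.76014625] 317 333 178 198
140 0 
160 73 [[472.4, 252.4, 164.1], [473.2, 258.2, 169.7], [475.3, 264.0, 179.7]]
180 99 [[472.4, 252.5, 180.7], [473.2, 258.1, 189.6], [474.5, 263.4, 199.7]]
200 101 [[472.5, 252.0, 200.5], [473.2, 257.7, 207.8], [475.9, 263.7, 214.5]]
[[471.5 252.4 164. ]
 [491.2 255.1 192. ]
 [529.  263.8 223.3]]
```

View pics/w1c.png

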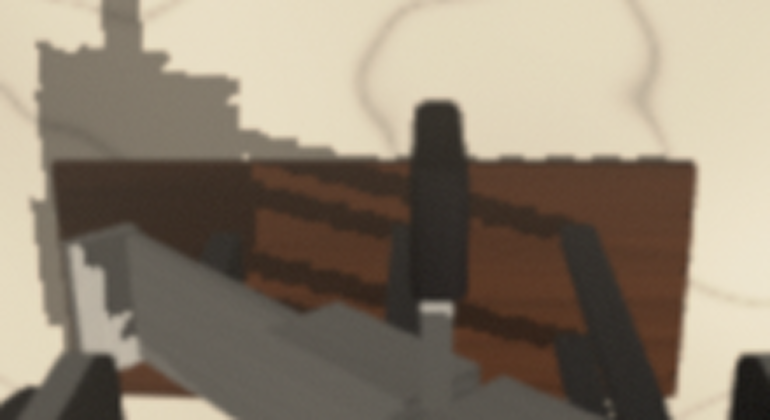

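The tab spans z 163–223, y 252–264, with its front face at x=472. So the grip point is (487,258,209), and I'll grip and draw there.

```bash
python3 - <<'E'
from h import *
from rig import bot
s=bot.read_state();c=np.load("w1.npz")
e=wpts(s,c,[(200+54/3.5,150+161/3.5),(200+695/3.5,150+162/3.5)],8);print(e.round(1))
A=att((0,1,0),(0,0,-1))
bot.move_gripper(40)
bot.servo_line([487,258.1,209],A,speed=120)
print("down",bot.read_state()["ft_force"].round(1))
bot.move_gripper(0,30)
s=bot.read_state();print("grip",s["grip_width"],s["ft_force"].round(1),s["ee_pos"],s["clock"])
E
```

```text
[[537.2 100.8   8. ]
 [537.4 366.3   8. ]]
down [0.2 0.1 0. ]
grip 11.451255497820013 [-0.8 -6.7  4.3] [487.1889929  257.5671503  209.74800523] 3.55
```

```bash
python3 - <<'E'
from h import *
from rig import bot
print(bot.servo_line([409,257.6,209.7],None,speed=60,until_force=15))
s=bot.read_state();print(s["ft_force"].round(1),s["ee_pos"],s["grip_width"],s["clock"])
bot.dwell(0.3);c=bot.read_camera("top");cv2.imwrite("pics/t2.png",c["image"]);np.savez("t2.npz",**c)
cv2.imwrite("pics/t2c.png",cv2.resize(c["image"][100:260,120:350],None,fx=3.4,fy=3.4,interpolation=cv2.INTER_CUBIC))
E
```

```text
True
[ 3.4 -1.   0.9] [412.14336754 257.51261199 209.76077541] 11.455765266238366 4.7167
```

View pics/t2c.png

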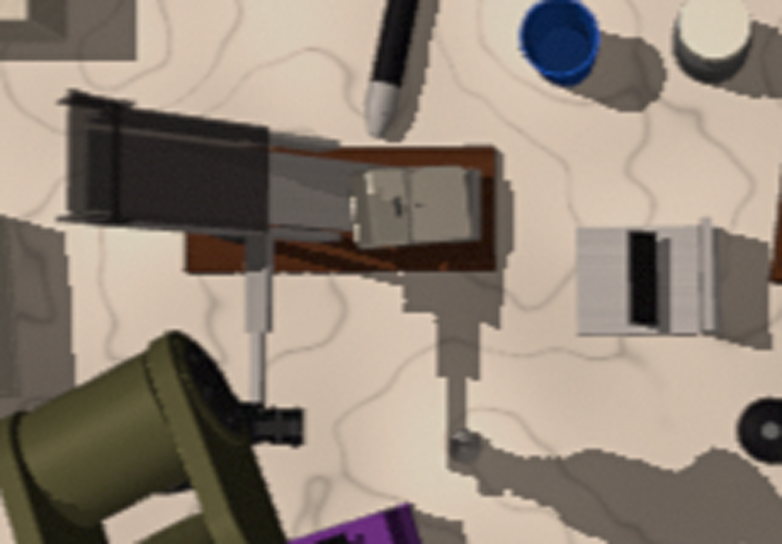

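The gate is out 75 mm at its stop, and the case lies in the tray (crop ~415,207). Next I'll release the tab and measure the case, hopper mouth and stand.

```bash
python3 - <<'E'
from h import *
from rig import bot
bot.move_gripper(40)
s=bot.read_state();p=s["ee_pos"]
bot.servo_line([p[0],p[1],290],speed=200)
print(bot.read_state()["clock"])
c=np.load("t2.npz");W=cloud(c)
m=(W[...,0]>545)&(W[...,0]<640)&(W[...,1]>95)&(W[...,1]<205)
n=np.array([0,-1,1])/2**.5; l=np.array([0,1,1])/2**.5
d=W@n; 
P=W[m]; D=P@n; hist,ed=np.histogram(D[np.isfinite(D)],bins=60); 
for h,e in zip(hist,ed): 
    if h>25: print(round(e,1),h,end=' | ')
dd=ed[hist.argmax()]
# top face
import itertools
for e in np.arange(-80,0,1.):pass
np.save("P.npy",P)
for y0 in range(130,320,12):
    q=W[(abs(W[...,0]-590)<12)&(abs(W[...,1]-y0)<4)]; print(y0,np.percentile(q[:,2],[5,50,95]).round(1))
E
```

```text
6.0
-72.8 32 | -71.2 37 | -69.6 47 | -68.0 51 | -66.4 36 | -64.7 28 | -56.6 32 | -55.0 76 | -53.4 128 | -51.8 222 | -50.2 177 | -48.5 70 | 130 [53.5 58.8 62.4]
142 [66.8 70.3 74.7]
154 [78.2 82.7 86.4]
166 [92.2 95.2 99.5]
178 [101.7 107.1 110.8]
190 [108.2 111.1 115.2]
202 [ 95.8 101.1 105.7]
214 [ 95.9  99.5 105.8]
226 [107.7 112.3 116.5]
238 [119.5 124.5 129.7]
250 [131.8 187.4 196.8]
262 [200.  204.8 209.8]
274 [213.2 216.9 221.9]
286 [223.8 228.3 233.2]
298 [236.2 241.  246.6]
310 [248.2 252.9 257.5]
```

```bash
python3 - <<'E'
from h import *
from rig import bot
c=np.load("t2.npz");W=cloud(c)
D=W[...,2]-W[...,1]
m=(abs(D+71.5)<6)&(W[...,0]>545)&(W[...,0]<640)&(W[...,1]>115)&(W[...,1]<182)
P=W[m];print(len(P))
for y0 in(125,135,145,155,165,175):
    q=P[abs(P[:,1]-y0)<4];print(y0,q[:,0].min().round(1),q[:,0].max().round(1))
th=np.radians(20);A=att((1,0,0),(0,np.sin(th),-np.cos(th)))
for p in([590,158.6,66],[590,158.6,160],[525,-36,54],[525,-36,150]): print(bot.ik(p,A))
# current wrist-free top look at stand
c=bot.read_camera("scene");cv2.imwrite("pics/s2.png",c["image"]);np.savez("s2.npz",**c)
S=cloud(c)
m=(S[...,0]>470)&(S[...,0]<580)&(S[...,1]>-100)&(S[...,1]<40)
Q=S[m]
print("sc fence top",[np.percentile(Q[(Q[:,2]>68)],p,axis=0).round(1) for p in(2,50,98)])
f=Q[(Q[:,2]>20)&(Q[:,2]<66)&(Q[:,1]<-55)];print("fence face y",np.percentile(f[:,1],[5,50,95]).round(1), np.percentile(f[:,0],[1,99]).round(1))
E
```

```text
590
125 560.8 619.1
135 557.3 617.0
145 556.2 615.7
155 552.3 614.6
165 551.3 612.1
175 550.7 608.5
[ 0.07556283  0.62592672  1.54592155  0.42161005  0.98519543 -0.16259869]
[ 0.07556283  0.49996928  1.49459711  0.38321619  1.14841119 -0.08339239]
[-0.28061924  0.54186737  1.72539027  0.39802109  1.01201168 -0.51693777]
[-0.28061924  0.39411344  1.67738274  0.36124973  1.19394513 -0.43576652]
sc fence top [array([484. , -91. ,  68.4]), array([530.8, -83.4,  73.2]), array([574.6, -79.5,  76.7])]
fence face y [-85.6 -82.5 -80.3] [483.4 575.4]
```

```bash
python3 - <<'E'
from h import *
c=np.load("t2.npz")
i=cv2.resize(c["image"][130:190,180:280],None,fx=8,fy=8,interpolation=cv2.INTER_CUBIC)
def dr(p,col):
    q=[tuple(((np.array(proj(c,a))+.5-(180,130))*8).astype(int).tolist()) for a in p]
    for a,b in zip(q,q[1:]+q[:1]): cv2.line(i,a,b,col,1)
l=np.array([0,.7071,.7071]);n=np.array([0,-.7071,.7071]);w=np.array([1,0,0])
C=np.array([584,158.6,66.])
dr([C+15*n+s*50*l+t*31*w for s,t in((-1,-1),(1,-1),(1,1),(-1,1))],(0,0,255))
cv2.imwrite("pics/t2d.png",i)
j=cv2.imread("pics/s2.png");cv2.imwrite("pics/s2c.png",cv2.resize(j[190:370,280:480],None,fx=3.3,fy=3.3,interpolation=cv2.INTER_CUBIC))
E
```

```text
(no output)
```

View pics/t2d.png

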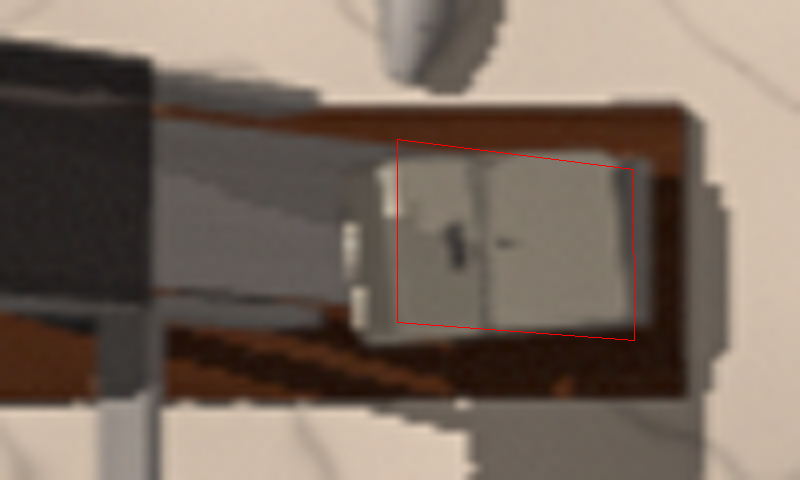

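View pics/s2c.png

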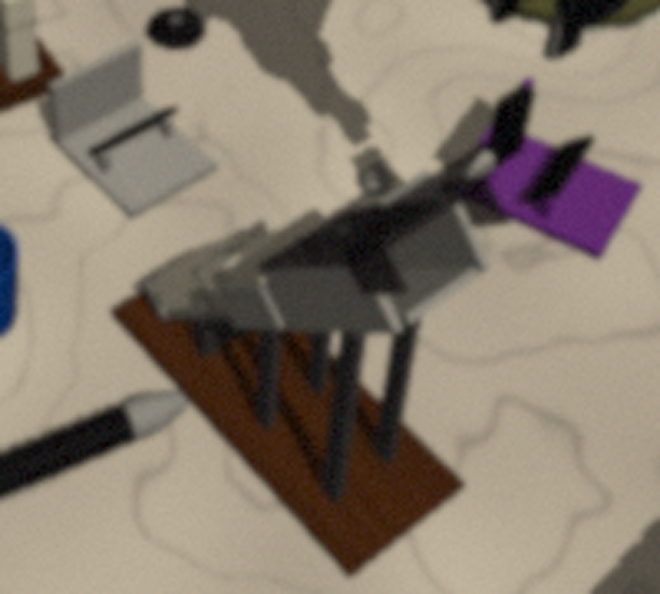

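The case lies skewed by about 8° in the tray. I'll take a fresh picture now that it has settled, and fit it in its own plane.

```bash
python3 - <<'E'
from h import *
from rig import bot
c=bot.read_camera("top");np.savez("t3.npz",**c);W=cloud(c)
i=c["image"][130:190,180:280];
g=cv2.cvtColor(i,cv2.COLOR_BGR2HSV);print(g[30,60],g[30,40],g[12,25])
D=W[...,2]-W[...,1]
m=(abs(D+71.5)<6)&(W[...,0]>540)&(W[...,0]<640)&(W[...,1]>115)&(W[...,1]<186)
P=W[m];
# plane fit
X=np.c_[P[:,0],P[:,1],np.ones(len(P))];k=np.linalg.lstsq(X,P[:,2],rcond=None)[0];print("plane z=",k)
l=np.array([0,1,1])/2**.5
uv=np.c_[P[:,0],P@l].astype(np.float32)
r=cv2.minAreaRect(uv);print(len(P),r,uv.mean(0))
n=np.array([0,-1,1])/2**.5;dn=np.median(P@n)
i=cv2.resize(i,None,fx=8,fy=8,interpolation=cv2.INTER_CUBIC)
b=cv2.boxPoints(r);q=[(np.array(proj(c,np.array([a[0],0,0])+a[1]*l+dn*n))+.5-(180,130))*8 for a in b]
cv2.polylines(i,[np.array(q,int)],True,(0,0,255),1)
ctr=np.array([r[0][0],0,0])+r[0][1]*l+(dn-15)*n;print("centre",ctr)
cv2.imwrite("pics/t3d.png",i)
E
```

```text
[ 17  42 109] [14 29 97] [ 9 24 74]
plane z= [-1.90662277e-04  1.00386778e+00 -7.21638598e+01]
623 ((584.2750854492188, 159.27056884765625), (61.12364959716797, 107.41500091552734), 5.959743976593018) [583.7854  164.27103]
centre [584.27508545 159.03760112  66.20499743]
```

View pics/t3d.png

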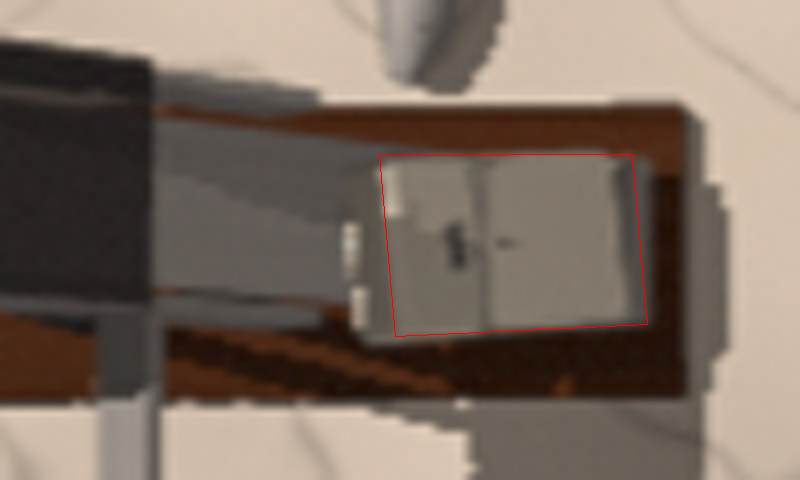

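The fit is good: centre (584,159,66), skewed 6° about the chute normal. I'll grasp with the tool tilted 20°, so the wrist camera clears the hopper mouth, and turned with the skew.

```bash
python3 - <<'E'
from h import *
from rig import bot
n=np.array([0,-1,1])/2**.5
th=np.radians(20);yt=np.array([0,np.sin(th),-np.cos(th)]);A=att((1,0,0),yt)
r6=R.from_rotvec(n*np.radians(6));A6=Rq(r6*q2R(A));y6=r6.apply(yt)
C=np.array([584.3,159,66.2])
bot.move_to([430,110,280],A); bot.move_gripper(85)
bot.move_to(C-100*y6,A6)
print(bot.servo_line(C,A6,speed=120,until_force=12))
s=bot.read_state();print(s["ft_force"].round(1),s["ee_pos"],s["clock"])
c=bot.read_camera("scene");cv2.imwrite("pics/s3c.png",cv2.resize(c["image"][150:350,250:480],None,fx=3.2,fy=3.2,interpolation=cv2.INTER_CUBIC))
# stand fit
t=np.load("t3.npz");W=cloud(t)
m=(W[...,0]>470)&(W[...,0]<580)&(W[...,1]>-95)&(W[...,1]<-70)&(W[...,2]>68)&(W[...,2]<78)
P=W[m];k=np.polyfit(P[:,0],P[:,1],1);print("fence top",len(P),k,P.mean(0),np.percentile(P,[0,100],axis=0).round(1))
E
```

```text
False
[ 0.4 -0.   0.6] [584.70453781 158.86862573  67.03439679] 9.3333
fence top 92 [ 9.17126479e-03 -8.72142588e+01] [528.94680572 -82.36314754  71.64220441] [[481.7 -87.3  68.1]
 [571.9 -78.9  77.5]]
```

View pics/s3c.png

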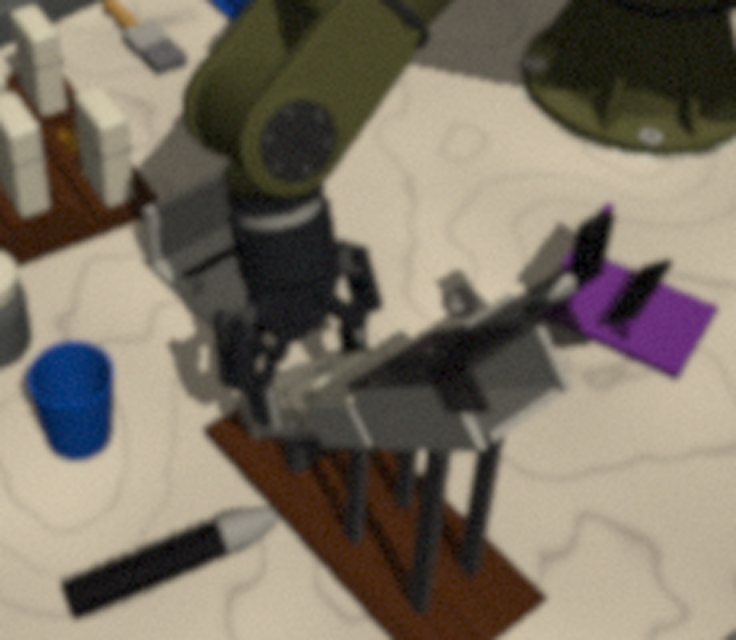

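```bash
python3 - <<'E'
from h import *
from rig import bot
bot.move_gripper(0,40)
s=bot.read_state();print("grip",s["grip_width"],s["ft_force"].round(1))
n=np.array([0,-1,1])/2**.5
th=np.radians(20);yt=np.array([0,np.sin(th),-np.cos(th)]);A=att((1,0,0),yt)
p=s["ee_pos"]
bot.servo_line([p[0],p[1]-4,p[2]+110],None,speed=150)
bot.move_to([526,-28,150],A)
s=bot.read_state();print(s["ee_pos"],s["grip_width"],s["clock"],s["ft_force"].round(1))
c=bot.read_camera("scene");np.savez("s4.npz",**c);cv2.imwrite("pics/s4c.png",cv2.resize(c["image"][110:290,220:420],None,fx=3.8,fy=3.3,interpolation=cv2.INTER_CUBIC))
s=bot.read_state();c=bot.read_camera("wrist");cv2.imwrite("pics/w4.png",c["image"]);np.savez("w4.npz",W=wcloud(s,c),**c)
c=bot.read_camera("top");np.savez("t4.npz",**c);cv2.imwrite("pics/t4c.png",cv2.resize(c["image"][120:240,250:400],None,fx=5,fy=5,interpolation=cv2.INTER_CUBIC))
E
```

```text
grip 61.69437632797168 [ 1.  -4.9  6.9]
[526.31988672 -27.42389801 149.90821032] 61.22561854070312 11.4083 [ 0.4  0.5 -1.6]
```

View pics/s4c.png

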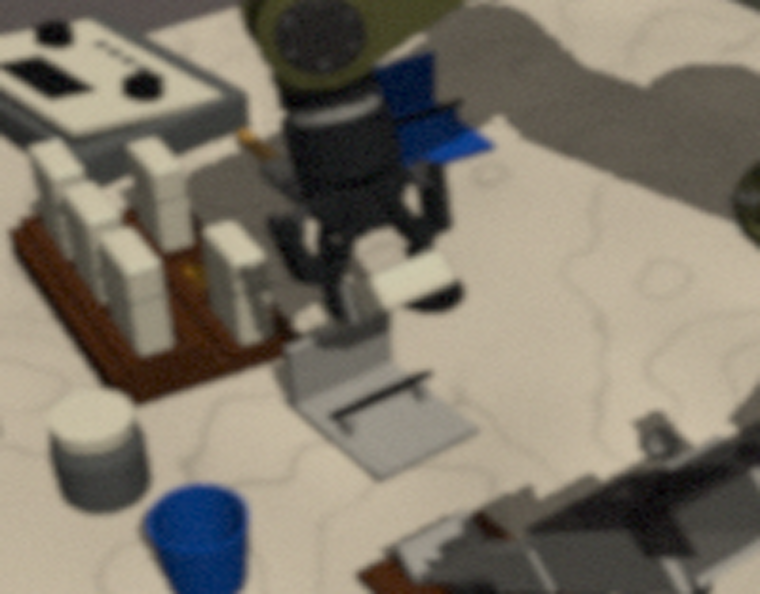

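View pics/w4.png

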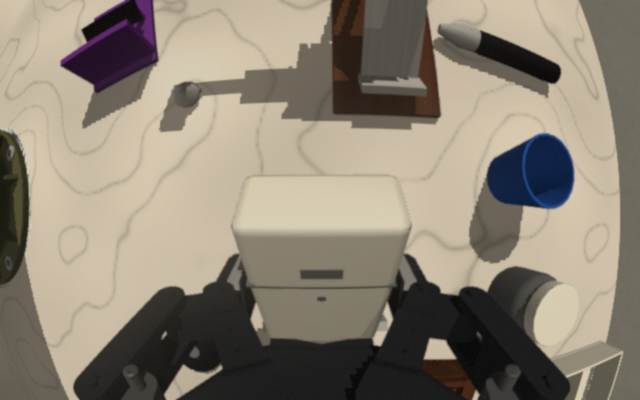

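The case is held squarely in the wrist view: its end face is at (240–405, 178–235) and its seam is level. I'll check the slope and the offset in the grip.

```bash
python3 - <<'E'
from h import *
W=np.load("w4.npz")["W"]
def pf(u0,u1,v0,v1):
    P=W[v0:v1,u0:u1].reshape(-1,3);P=P[np.isfinite(P[:,0])];m=P.mean(0);n=np.linalg.svd(P-m)[2][2];return m.round(1),(n*np.sign(n[2])).round(3)
e=pf(260,390,186,226);t=pf(265,375,245,280);print("end",e,"top",t)
tcp=np.array([526.3,-27.4,149.9])
for (m,n) in(e,t): print("dist from TCP along normal",((m-tcp)@n).round(1),"slope",np.degrees(np.arctan2(n[1],n[2])).round(1),"tilt x",np.degrees(np.arcsin(n[0])).round(1))
P=W[190:280,230:420].reshape(-1,3)
for v in(200,225,260):
    q=W[v,200:440];q=q[(q[:,2]>140)];print(v,q[:,0].min().round(1),q[:,0].max().round(1))
# stand from top with arm? fence & plate end via scene
S=cloud(np.load("s4.npz"))
m=(S[...,0]>475)&(S[...,0]<580)&(S[...,1]>-100)&(S[...,1]<40);Q=S[m]
f=Q[(Q[:,2]>20)&(Q[:,2]<60)&(Q[:,1]<-60)];print("face",np.median(f[:,1]),np.polyfit(f[:,0],f[:,1],1), np.percentile(f[:,0],[1,99]))
p=Q[(Q[:,2]>4)&(Q[:,2]<12)];print("plate",np.percentile(p,[1,99],axis=0).round(1))
E
```

```text
end (array([528.3,   5.1, 189.3]), array([-0.002,  0.681,  0.732])) top (array([526.6, -15.2, 183.2]), array([ 0.004, -0.706,  0.708]))
dist from TCP along normal 51.0 slope 42.9 tilt x -0.1
dist from TCP along normal 15.0 slope -44.9 tilt x 0.2
200 497.9 556.6
225 496.6 557.5
260 482.7 571.3
face -82.49625271393973 [ 1.99121877e-03 -8.37092638e+01] [482.70991254 575.38274972]
plate [[481.1 -85.2   4.3]
 [576.4  31.   12. ]]
```

```bash
python3 - <<'E'
from h import *
from rig import bot
bot.servo_line([526.5,-31,80],None,speed=120)
print(bot.servo_line([526.5,-31,57.5],None,speed=40,until_force=4))
s=bot.read_state();print(s["ee_pos"],s["ft_force"].round(1),s["clock"])
bot.move_gripper(85); bot.dwell(0.3)
s=bot.read_state();print(s["ft_force"].round(1),s["clock"])
c=bot.read_camera("wrist");cv2.imwrite("pics/w5.png",c["image"]);np.savez("w5.npz",W=wcloud(s,c),**c)
c=bot.read_camera("scene");np.savez("s5.npz",**c);cv2.imwrite("pics/s5c.png",cv2.resize(c["image"][150:280,250:400],None,fx=4.5,fy=4.5,interpolation=cv2.INTER_CUBIC))
E
```

```text
True
[526.18902869 -31.20231926  56.94209329] [ 1.1 -3.7  1.9] 12.8583
[ 0.8 -0.   1.1] 13.525
```

View pics/s5c.png

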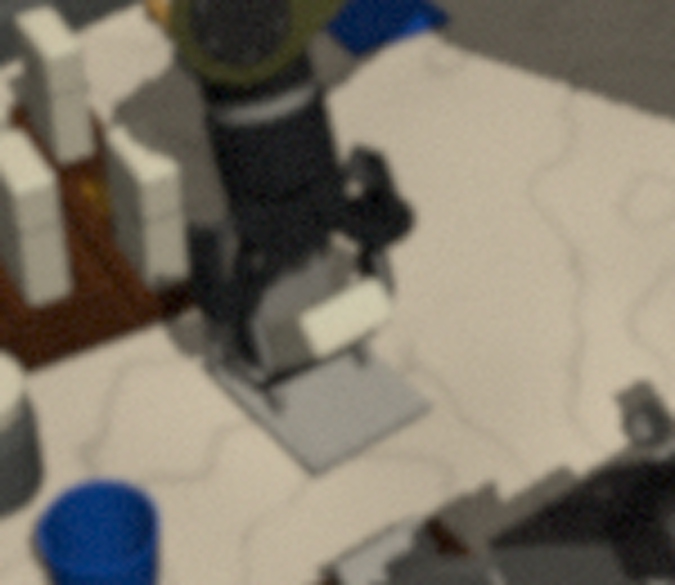

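View pics/w5.png

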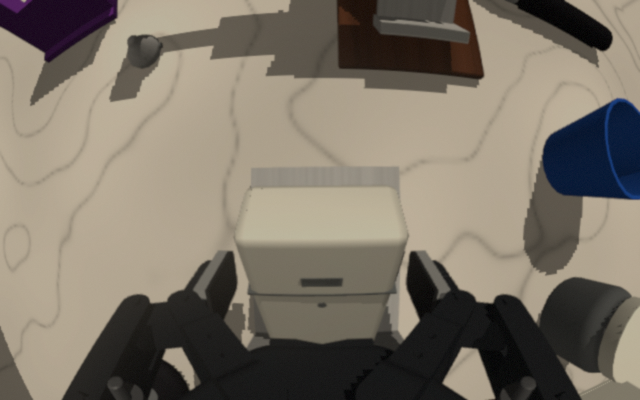

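The case leans on the rest between the open fingers, with its end face at (240–405, 190–240) and the plate edge at v≈168. I'll measure both.

```bash
python3 - <<'E'
from h import *
from rig import bot
s=bot.read_state();c=np.load("w5.npz");W=c["W"]
print("plate edge",wpts(s,c,[(251,168),(399,167)],8).round(1))
def pf(u0,u1,v0,v1):
    P=W[v0:v1,u0:u1].reshape(-1,3);P=P[np.isfinite(P[:,0])];m=P.mean(0);n=np.linalg.svd(P-m)[2][2];return m,(n*np.sign(n[2]))
e=pf(260,390,198,232);t=pf(265,375,255,285);print("end",e,"top",t)
l=np.array([0,1,1])/2**.5;n=np.array([0,-1,1])/2**.5
a=e[0]@l-50;b=t[0]@n-15;print("centre",a*l+b*n)
E
```

```text
plate edge [[481.9  26.4   8. ]
 [575.9  27.1   8. ]]
end (array([527.8034966 ,  -1.86083059,  91.95849306]), array([-0.00601696,  0.70244452,  0.71171307])) top (array([526.04873578, -22.36293468,  87.19487566]), array([ 0.0071698 , -0.70777236,  0.7064042 ]))
centre [  0.         -34.47881127  53.86579563]
```

The case is home at about (527,−34.5,53.9), so the fence face is at y≈−80.5. I'll retreat, shut the fingers and push.

```bash
python3 - <<'E'
from h import *
from rig import bot
s=bot.read_state();p=s["ee_pos"];y=q2R(s["tool_rot"]).apply([0,1,0])
bot.servo_line(p-y*100,None,speed=180)
V=att((1,0,0),(0,0,-1))
bot.move_to([527,50,170],V)
bot.move_gripper(0,40)
bot.servo_line([527,42,81],V,speed=150)
s=bot.read_state();print(s["ee_pos"],s["ft_force"].round(1),s["clock"],s["grip_width"])
print(bot.servo_line([527,26,82],V,speed=60,until_force=10))
print(bot.servo_line([527,-34,93],V,speed=45,until_force=12))
s=bot.read_state();print(s["ee_pos"],s["ft_force"].round(1),s["clock"])
c=bot.read_camera("scene");np.savez("s6.npz",**c);cv2.imwrite("pics/s6c.png",cv2.resize(c["image"][150:280,250:400],None,fx=4.5,fy=4.5,interpolation=cv2.INTER_CUBIC))
E
```

```text
[527.44674904  42.08037466  81.79553785] [ 0.7 -0.9 -0.1] 16.3917 0.16615898777375093
False
False
[526.98352553 -33.81730804  92.96416567] [-0.5 -0.3 -0.3] 18.3167
```

View pics/s6c.png

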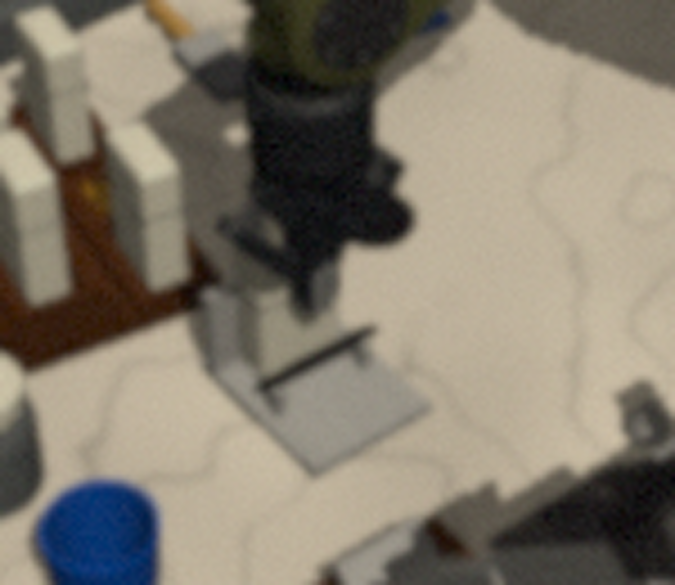

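The case is nearly upright at crop (280,310). I'll push on gently until firm contact, then draw back.

```bash
python3 - <<'E'
from h import *
from rig import bot
print(bot.servo_line([527,-43,93],None,speed=25,until_force=6))
s=bot.read_state();print(s["ee_pos"],s["ft_force"].round(1),s["clock"])
bot.servo_line([527,0,95],None,speed=60)
bot.servo_line([527,30,170],None,speed=200)
s=bot.read_state();c=bot.read_camera("scene");np.savez("s7.npz",**c);cv2.imwrite("pics/s7c.png",cv2.resize(c["image"][150:280,250:400],None,fx=4.5,fy=4.5,interpolation=cv2.INTER_CUBIC))
c=bot.read_camera("top");np.savez("t7.npz",**c);cv2.imwrite("pics/t7c.png",cv2.resize(c["image"][130:220,280:440],None,fx=5,fy=5,interpolation=cv2.INTER_CUBIC))
print(s["clock"])
E
```

```text
True
[526.91740689 -39.79270272  92.92050232] [0.2 3.5 2.2] 18.6833
20.0417
```

View pics/s7c.png

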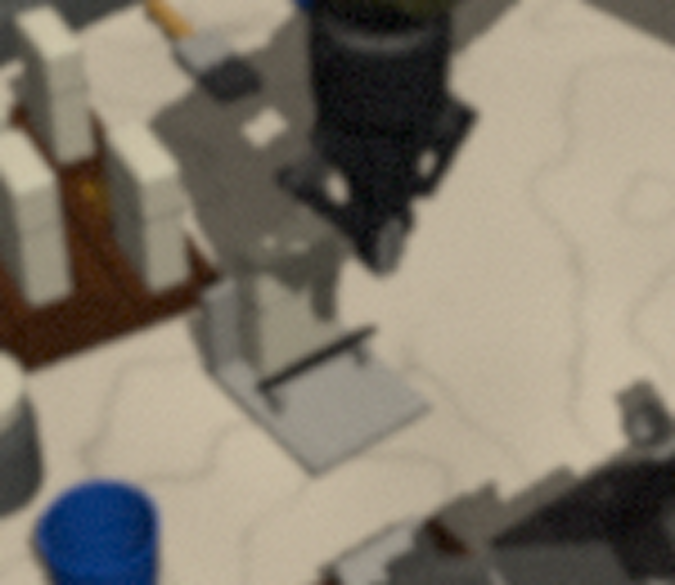

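View pics/t7c.png

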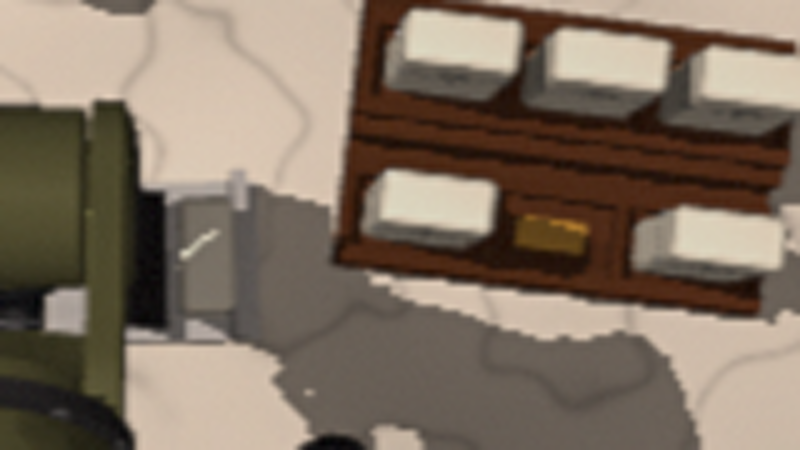

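The case stands flat at the fence, with its top at crop (208,255). Next I'll fit it and the rack.

```bash
python3 - <<'E'
from h import *
for nm in("t7","t3"):
    c=np.load(nm+".npz");W=cloud(c)
    if nm=="t7": print("case",rect(W,(480,-85),(575,-45),100,115))
    for n,(lo,hi) in dict(f1=((510,-240),(585,-140)),f3=((500,-400),(575,-290)),r1=((590,-240),(680,-150)),r3=((570,-390),(640,-310))).items():
        print(n,rect(W,lo,hi,109 if n[0]=='f' else 133,121 if n[0]=='f' else 147))
c=np.load("t7.npz")
# brass corners in t7c crop
b=[px(c,280+a/5-.0,130+d/5,h=15) for a,d in((516,212),(588,220),(584,255),(514,247))];print(np.round(b,1),np.mean(b,0))
# rack front edge
print([px(c,280+a/5,130+d/5,h=25).round(1) for a,d in((334,263),(757,315))])
E
```

```text
case (246, array([524.3, -63.1]), array([30. , 60.6]), 89.5, np.float64(107.5), array([523.5, -63.6]))
f1 (245, array([ 550.6, -189. ]), array([61.4, 30.1]), 82.9, np.float64(114.1), array([ 550.1, -188.6]))
f3 (241, array([ 529.4, -346.8]), array([60.7, 29.6]), 82.6, np.float64(114.5), array([ 529.3, -346. ]))
r1 (252, array([ 633.5, -199.5]), array([61.8, 30. ]), 83.6, np.float64(139.2), array([ 632.8, -199.6]))
r3 (257, array([ 612.6, -357.6]), array([60.5, 31. ]), 82.1, np.float64(138.8), array([ 612., -357.]))
f1 (244, array([ 550.4, -189.1]), array([61.8, 29.6]), 82.6, np.float64(113.8), array([ 550.1, -188.5]))
f3 (241, array([ 529.3, -347.3]), array([62.7, 30.1]), 81.7, np.float64(114.0), array([ 529.3, -346.4]))
r1 (257, array([ 633.4, -199.8]), array([62.4, 29.8]), 83.2, np.float64(139.2), array([ 632.7, -199.6]))
r3 (251, array([ 614.1, -349.3]), array([78.6, 30.3]), 82.4, np.float64(139.0), array([ 612.2, -356.7]))
[[ 552.1 -250.4   15. ]
 [ 547.1 -293.    15. ]
 [ 526.4 -290.2   15. ]
 [ 531.4 -248.9   15. ]] [ 539.26176475 -270.63034376   15.        ]
[array([ 522.1, -141.6,   25. ]), array([ 489.7, -389.1,   25. ])]
```

```bash
python3 - <<'E'
from h import *
from rig import bot
G=att((0,1,0),(0,0,-1))
bot.move_to([526,-65.6,190],G)
bot.move_gripper(58)
bot.servo_line([526,-65.6,125],None,speed=150)
s=bot.read_state();c=bot.read_camera("wrist");cv2.imwrite("pics/w8.png",c["image"]);np.savez("w8.npz",W=wcloud(s,c),**c)
print(s["clock"],s["ee_pos"]);W=wcloud(s,c)
print("case",rect(W,(470,-90),(600,-45),102,114))
E
```

```text
22.85 [526.33103441 -65.65824653 125.63236164]
case (5788, array([525.9, -64.7]), array([61.6, 30.3]), 0.2, np.float64(107.6), array([522.5, -64.6]))
```

View pics/w8.png

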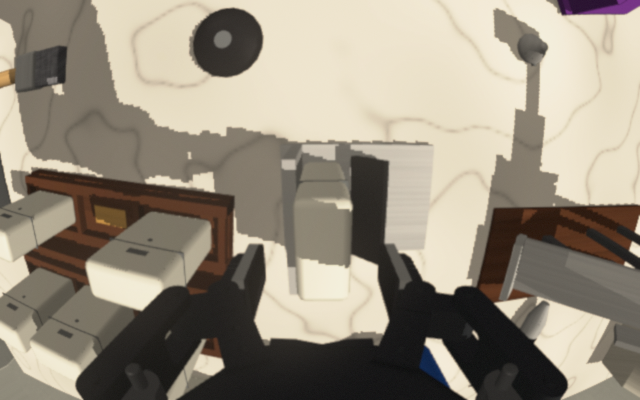

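The case sits squarely between the fingers at (322,240), centred at (525.9,−64.7) by depth. I'll grip it, lift it, and move over the rack at height for a look.

```bash
python3 - <<'E'
from h import *
from rig import bot
print(bot.servo_line([526,-65.2,97],None,speed=80,until_force=8))
bot.move_gripper(0,40)
s=bot.read_state();print(s["grip_width"],s["ft_force"].round(1),s["ee_pos"])
p=s["ee_pos"]
bot.servo_line([p[0],p[1]+2,p[2]+6],None,speed=60)
bot.servo_line([p[0]-20,p[1]+8,265],None,speed=200)
B=att((.9914,-.1305,0),(0,0,-1))
bot.move_to([539.5,-269.5,265],B)
s=bot.read_state();c=bot.read_camera("wrist");W=wcloud(s,c);cv2.imwrite("pics/w9.png",c["image"]);np.savez("w9.npz",W=W,**c)
print(s["clock"],s["ee_pos"],s["grip_width"],bot.read_state()["ft_force"].round(1))
for n,(lo,hi) in dict(f1=((510,-240),(585,-140)),f3=((500,-400),(575,-290))).items(): print(n,rect(W,lo,hi,108,121))
c=bot.read_camera("top");cv2.imwrite("pics/t9c.png",cv2.resize(c["image"][130:220,280:440],None,fx=5,fy=5,interpolation=cv2.INTER_CUBIC))
E
```

```text
False
29.63853236704504 [-0.1 -0.4  3.6] [526.32456496 -65.23442616  97.52980487]
26.225 [ 539.52831195 -269.01948329  264.51370909] 29.58119486488078 [-0.3  0.3 -1.5]
f1 (2261, array([ 554. , -190.3]), array([61.5, 29.2]), 82.4, np.float64(114.7), array([ 553.7, -190.1]))
f3 (0, array([0., 0.]), array([0., 0.]), 0.0, np.float64(nan), array([nan, nan]))
  return _methods._mean(a, axis=axis, dtype=dtype,
  ret = ret.dtype.type(ret / rcount)
h.py:31: RuntimeWarning: Mean of empty slice.
  return len(P),np.round(r[0],1),np.round(r[1],1),round(r[2],1),np.round(np.median(P[:,2]),1),np.round(P[:,:2].mean(0),1)
  ret = um.true_divide(
```

View pics/w9.png

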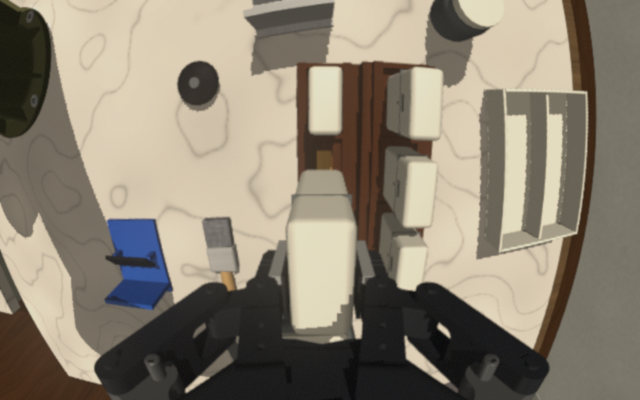

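```bash
python3 - <<'E'
from h import *
c8=np.load("w8.npz");c9=np.load("w9.npz")
a=cv2.resize(c8["image"][180:260,60:160],None,fx=4,fy=4,interpolation=cv2.INTER_CUBIC)
b=cv2.resize(c9["image"][120:200,280:380],None,fx=4,fy=4,interpolation=cv2.INTER_CUBIC)
cv2.imwrite("pics/z.png",np.hstack([a,b]))
E
```

```text
(no output)
```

View pics/z.png

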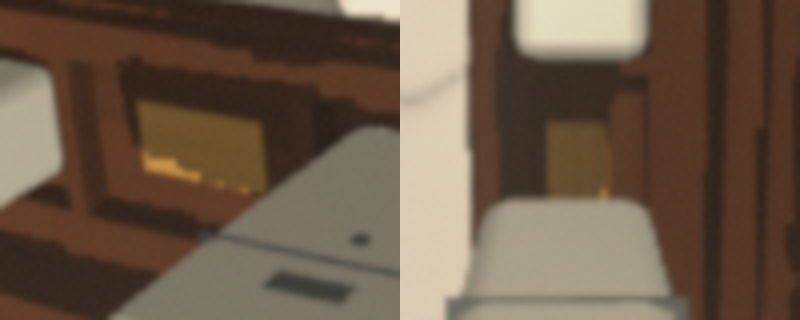

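View pics/t9c.png

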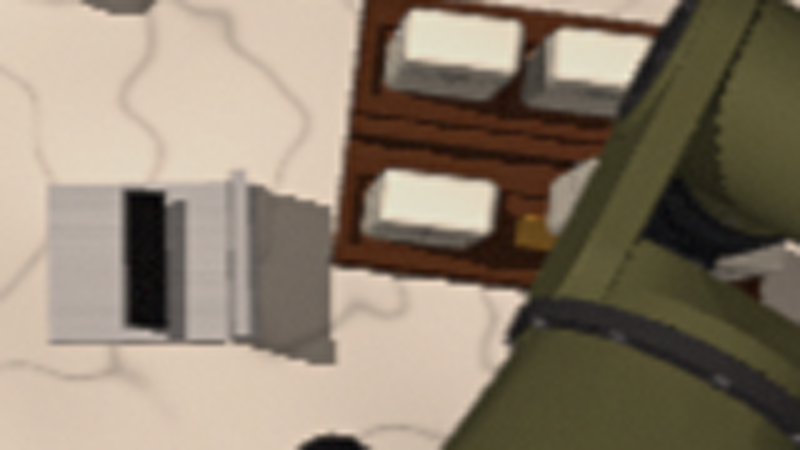

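```bash
python3 - <<'E'
from h import *
from rig import bot
c8=np.load("w8.npz");c9=np.load("w9.npz")
s8={"ee_pos":np.array([526.33103441,-65.65824653,125.63236164]),"tool_rot":att((0,1,0),(0,0,-1))}
s9=bot.read_state()
b=wpts(s8,c8,[(60+u/4,180+v/4) for u,v in((135,98),(265,122),(268,192),(142,170))],15.5);print(b.round(1),b.mean(0).round(1))
B=np.array([.9914,-.1305,0]);Y=np.array([.1305,.9914,0])
e=wpts(s9,c9,[(316.75,155),(332,155),(324,150)],15.5);print(e.round(1))
print("brass mid along rack x", (e[:2].mean(0)@B).round(1), "b:",(b.mean(0)@B).round(1),(b.mean(0)@Y).round(1),"top edge y",(e[2]@Y).round(1),"b edges y",(b@Y).round(1))
t=np.array([539.3,-270.6,0]);f=np.array([540,-268.1,0]);print("top brass",t@B,t@Y,"top f-mid",f@B,f@Y)
g=np.array([554,-190.3,0]);print("f1 wrist",g@B,g@Y-80)
# lips: depth profile across front bay in w9 at row ~ between f1 and brass
W=c9["W"]
for v in(143,):
    for u in range(294,362,3): 
        p=W[v,u];print(u,(p@B).round(1),p[2].round(1),end=' | ')
E
```

```text
[[ 531.3 -288.4   15.5]
 [ 536.8 -246.6   15.5]
 [ 554.6 -250.1   15.5]
 [ 550.4 -291.6   15.5]] [ 543.3 -269.2   15.5]
[[ 536.5 -254.3   15.5]
 [ 555.  -256.7   15.5]
 [ 546.1 -249.3   15.5]]
brass mid along rack x 574.4 b: 573.7 -196.0 top edge y -175.9 b edges y [-216.6 -174.4 -175.6 -217.3]
top brass 569.9753199999999 -197.89419000000004 top f-mid 570.34305 -195.32434000000003
f1 wrist 574.06975 -196.36642
294 535.9 -0.9 | 297 539.8 0.7 | 300 545.3 25.5 | 303 548.8 24.9 | 306 552.4 25.1 | 309 555.5 14.6 | 312 559.1 15.3 | 315 562.7 13.8 | 318 566.4 14.4 | 321 570.0 15.2 | 324 573.6 15.1 | 327 577.3 15.5 | 330 580.9 14.4 | 333 584.5 14.9 | 336 588.2 14.3 | 339 591.8 14.6 | 342 594.8 25.1 | 345 598.3 25.4 | 348 602.0 23.3 | 351 606.5 13.8 | 354 610.1 14.9 | 357 613.7 14.6 | 360 615.2 32.3 |
```

Wrist lip profile, wrist brass and front case 1 all agree on the bay at (543.5,−269.4); the top camera is about 4 mm off in x. I'll place it there.

```bash
python3 - <<'E'
from h import *
from rig import bot
B=att((.9914,-.1305,0),(0,0,-1))
bot.servo_line([543.5,-269.4,240],B,speed=100)
bot.servo_line([543.5,-269.4,118],B,speed=90)
print(bot.servo_line([543.5,-269.4,103],B,speed=20,until_force=4))
s=bot.read_state();print(s["ee_pos"],s["ft_force"].round(1),s["clock"],s["grip_width"])
c=bot.read_camera("scene");cv2.imwrite("pics/s10.png",cv2.resize(c["image"][120:250,190:340],None,fx=4.5,fy=4.5,interpolation=cv2.INTER_CUBIC))
E
```

```text
True
[ 543.48438107 -269.35167262  104.4865378 ] [0.1 1.3 3.5] 28.875 29.61802742924571
```

View pics/s10.png

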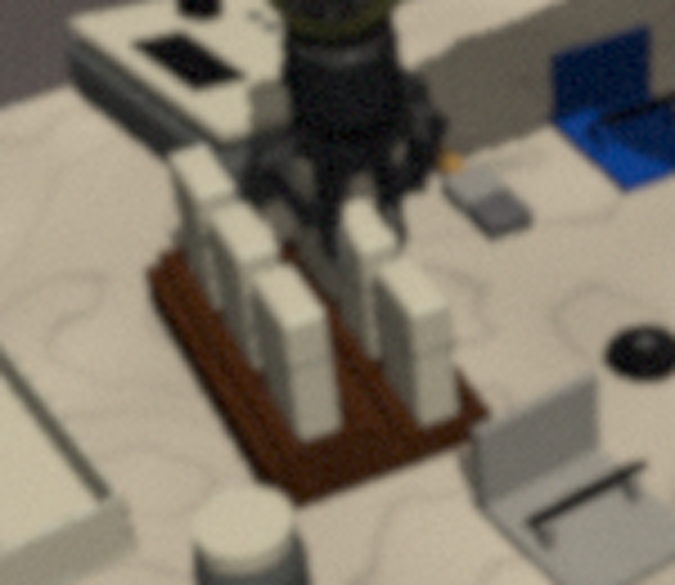

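It touched at exactly the floor height (104.5). Releasing and rising.

```bash
python3 - <<'E'
from h import *
from rig import bot
bot.move_gripper(48)
bot.servo_line([543.5,-269.4,200],None,speed=100)
bot.servo_line([543.5,-269.4,265],None,speed=200)
bot.move_to([330,-120,320],att((.99,-.13,0),(0,0,-1)))
bot.dwell(.3);s=bot.read_state();print(s["clock"],s["ft_force"].round(1))
c=bot.read_camera("top");W=cloud(c);cv2.imwrite("pics/t11.png",c["image"]);cv2.imwrite("pics/t11c.png",cv2.resize(c["image"][110:220,280:450],None,fx=4.7,fy=4.7,interpolation=cv2.INTER_CUBIC))
for n,(lo,hi) in dict(f1=((510,-228),(585,-140)),mid=((500,-305),(585,-230)),f3=((500,-400),(575,-310))).items(): print(n,rect(W,lo,hi,108,121))
print("tab",rect(W,(380,240),(450,275),190,235))
c=bot.read_camera("scene");cv2.imwrite("pics/s11.png",c["image"])
E
```

```text
32.1667 [ 0.7  0.6 -0.3]
f1 (248, array([ 550.2, -188.9]), array([61.7, 30.2]), 82.8, np.float64(114.2), array([ 549.9, -188.5]))
mid (248, array([ 541.1, -266.9]), array([62.3, 29.7]), 81.1, np.float64(113.9), array([ 540.7, -266.1]))
f3 (242, array([ 529.5, -347.3]), array([62.3, 29.8]), 83.1, np.float64(114.4), array([ 529.1, -346.4]))
tab (97, array([410.5, 258.6]), array([29.7, 12. ]), 0.5, np.float64(218.2), array([410.4, 256.6]))
```

View pics/t11.png

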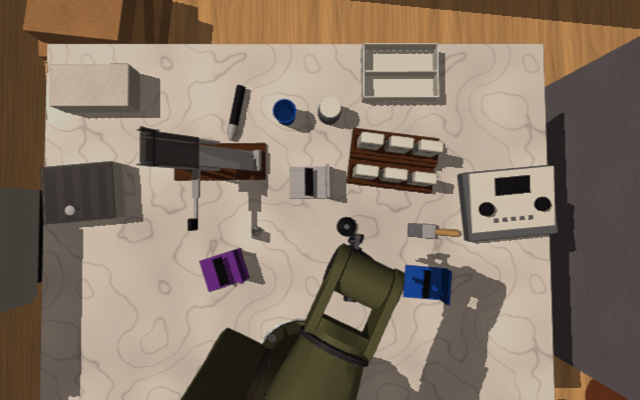

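View pics/t11c.png

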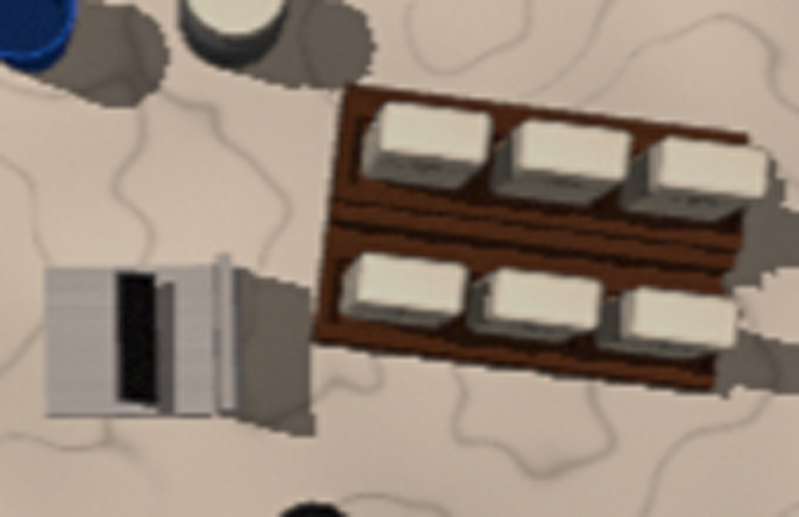

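View pics/s11.png

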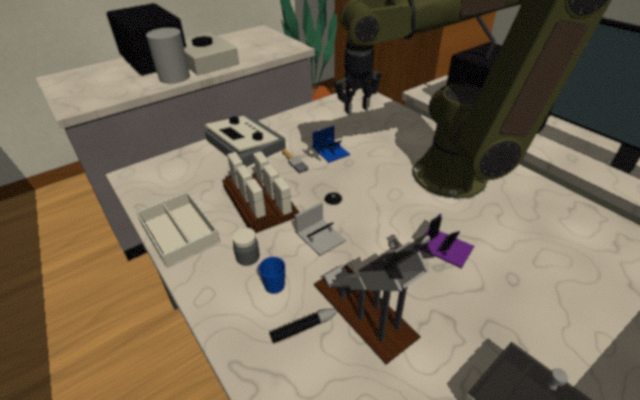

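The case stands in the middle front bay, level and in line with its neighbours, which have not moved. The gate is still out and the bystanders are in place.

```bash
python3 - <<'E'
from rig import bot
print(bot.finish_job())
E
```

```text
the job is handed in; nothing more can be done
None
```

The charging case now stands in the free middle bay of the front step, and I handed the job in at about 32 s on the robot clock.

- **Gate:** I drew it 75 mm to its end stop. The last top picture still shows the tab out, at x≈410.
- **Tray:** The case came to rest skewed about 6°. I gripped it at that angle and squared it up on the way to the stand.
- **Tipping stand:** I laid the case on the aluminium stand; its centre came to rest at 53.9 mm against the nominal 54 mm. I let go and pushed it upright until it met the fence with about 6 N, then drew the fingers back.
- **Bay:** I took it again from above across its 30 mm thickness. It touched down at the expected bay floor height, and I released it.

**Last checks:** The top of the case is at 113.9 mm, nominally 115 mm. It is about 1–2 mm off the line through the neighbouring front cases. Those two moved less than 1 mm, and the rear cases and counter items look unmoved by eye.

**Disagreements:** The top camera read 2–4 mm off the wrist camera at the stand and the rack. I used the wrist camera, whose readings of the bay lips, the brass plate and a neighbouring case agreed to within about 1 mm.

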